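# Open the gluing booth and load the model tray

## Task

Raise the gluing booth's clear sash by pushing up under its blue bar until the red pointer is in the green mark and the sash meets the soft stop hidden in the green tube; lean on that stop with a gentle press of about 6 N for a moment (never more than 15 N) and leave the sash up there. Then push the tray carrying the stick model straight into its lane, gently, fully home against the rubber bumper, without the model hitting the sash, and leave the empty tray and everything else on the table where it is.

Things in the scene. Friction and masses are not known exactly. Their poses are not given: they have to be found in the camera images.
- booth: gluing booth fixed on the table: two aluminium posts 375 mm high, 356 mm apart, with a clear sash before them and two tray lanes below it, open to the robot. Place and yaw (up to 0.2 rad) change. Origin on the table under the middle of the clear pane; x into the booth (away from the robot), y left, z up. Lane centres at y = +90 and -90 mm, with 12 mm high side rails from x = -100 to +130 mm
- bar (a point): middle of the blue round push bar: 16 mm thick, 320 mm long along the booth's y, 35 mm in front (-x) of the pane, level with the sash's lower edge. Carried by 10 mm wide brackets at its middle and ends: push up under the free stretches, best at y = +90 or -90 mm, on the empty tray's side. Its axis starts 95 to 125 mm above the table
- sash (a joint): height of the sash in m: the bar's axis is 0.095 m plus this value above the table. The counterbalanced sash slides straight up against 2 to 3 N of friction (plus 12 N per m/s) and stays where it is left
- gauge: height mark on the right-hand (-y) post: green band 36 mm high, white plate and green tube above it. Origin at the band's mid-height; its height changes. A steel pin on the sash enters the tube and meets a hidden soft stop there: first touch comes with the bar's axis anywhere from 12 mm below to 12 mm above this origin's height, and must be felt
- model_tray: loose plywood tray 120 x 120 mm with an orange front wall (45 mm high) on the robot's side, and glued on it a stick tower, 145 mm high in all, within 40 mm of the middle; 0.3 to 0.55 kg. Origin at the middle of its underside; x into the booth. Starts with its rear end between the rails of either lane, 6 mm wider than it; home, its middle is 50 mm beyond the pane (booth x = 50 mm)
- tray_front (a point): middle of the outer face of the model tray's orange front wall, 20 mm above the table: push here
- tube (a point): mouth of the green tube, 24 mm above the middle of the green band. The soft stop inside is a sprung rubber pad, 2.5 N per mm, giving up to 12 mm. Press it with 3 to 12 N (over 15 N breaks it); the lift force on the bar is then the pad's force plus the sash's 2 to 3 N of friction. After release the sash rests there, touching the pad
- pointer (a point): red pointer at the right-hand (-y) end of the sash, at the height of the bar's axis
- bumper (a point): middle of the face of the left lane's sprung rubber bumper, 18 mm above the table, at booth x = 110, y = +90 mm (the right lane has the same at y = -90 mm); 1.5 N per mm, gives 10 mm
- empty_tray: loose empty tray of the same make and size (walls at most 45 mm high), at the start of the other lane; to be left there. Origin at the middle of its underside.
- water_bottle: green water bottle, 66 mm wide, 210 mm high, bystander; origin under its base
- glue_gun: black glue gun lying on its side, 150 mm long, 32 mm high, bystander
- cutter: yellow cutter knife lying flat, 145 mm long, bystander
- sharpener: blue pencil sharpener, 45 x 30 x 26 mm, bystander
- wood_disc: flat plywood disc, 110 mm wide, 6 mm thick, bystander
- brush_cup: white ceramic cup, 76 mm wide, 90 mm high, bystander; origin under its base
Mind the look-alikes: they are no part of the job. What is meant by the model_tray is not purple, and is the larger of those in its own colour.

How it is judged (in metres and radians):
On the way, in this order (a step that is already met when the one before it is completed fails the run):
1. the raised sash leans on the soft stop at the green mark with at least 2.5 N (contact force between sash and gauge above 2.5 N and z of bar in the frame of gauge between -0.018 and 0.02 m), for 0.2 s.
2. the model tray is pushed home while the sash stays up at its stop (x of model_tray in the frame of booth above 0.045 m and angle between model_tray's own z axis and vertical below 0.1 rad and contact force between sash and gauge above 0.3 N), for 0.2 s.
At the end, for the whole second after the job is handed in: Sash at rest, bar 18 mm below to 20 mm above the middle of the green mark, still touching the soft stop (over 0.3 N); model tray upright within 0.1 rad, at rest, its middle at least 45 mm beyond the pane (home: 50 mm); empty tray within 15 mm of its start (all of step 2 and z of bar in the frame of gauge between -0.018 and 0.02 m and linear speed of model_tray below 0.01 m/s and velocity of joint sash below 0.005 m/s and distance of empty_tray from where it was at the start of the episode below 0.015 m).
It fails at once if the sash's soft stop is pressed with more than 15 N (contact force between sash and gauge above 15 N).
It fails at once if the model tray or its model presses on the sash with more than 3 N (contact force between model_tray and sash above 3 N).
It fails at once if the model tray is rammed against the booth with more than 18 N (contact force between model_tray and booth above 18 N).
It fails at once if the empty tray is moved more than 15 mm (distance of empty_tray from where it was at the start of the episode above 0.015 m).
It fails at once if another thing on the table is moved more than 30 mm (distance of any of water_bottle, glue_gun, cutter, sharpener, wood_disc, brush_cup from where it was at the start of the episode above 0.03 m).
It also fails if it takes over 72 s, if anything falls off the work surface, if the arm or the gripper's body presses on something with over 40 N, if the wrist force passes 120 N, or if a joint passes its speed limit or range.

## Robot

A 6-joint arm with a two-finger parallel gripper is mounted at the origin on the work surface. World frame = base frame: x ahead of the robot, y to its left, z up, the work surface at z = 0. Lengths are in m, angles in degrees, forces in N, time in s.
With the tool pointing down it reaches from about 0.25 to 0.725 m from the base axis. Payload 9.7 kg.
Tool frame: the origin (TCP) lies between the finger pads; the fingertips stand 17 mm ahead of it and the grasp point (between the pads) lies 2 mm behind it; z points along the fingers, y is the direction in which the jaws open and shut (so a half turn about z gives the same grasp; the last joint's range is limited). The gripper opens to 85 mm and grips with 20 to 120 N. Pads are 22 mm wide; open, the fingers measure 114 mm over their backs; the gripper's body (76 mm by 85 mm) begins 54 mm behind the grasp point. The pads swing forward as they close: fully open they stand 13 mm farther back than shut.
Start: joints at [-67.781, 4.979, 10.078, 95.1, 0, 90], TCP at [0.208, -0.509, 0.213] pointing down, gripper open.
Joint ranges: [-179.16, 179.16], [-48.56, 103.87], [-65.8, 70.77], [-126.05, 130.52], [-82.76, 87.17], [-180, 180]. Speed limits (degrees/s): [127.2, 127.2, 147.25, 180, 180, 180].

## Interface

Orientations are given as [roll, pitch, yaw] about the fixed x, y, z axes, in that order (R = Rz(yaw) Ry(pitch) Rx(roll)).
In Python, from workcell import monitor, cams, order gives the robot as it stands. The module is installed in compiled form; this text tells all that it offers.
- The arm moves only by the shell command python3 -m handwheel 'ROWS' [OPENING] [FORCE]. ROWS is JSON, a list of rows, each a list of 6 numbers: the shift along the tool's x, y, z in m, then the turn, a rotation vector about the tool's x, y, z in degrees. In form: [[tx, ty, tz, wx, wy, wz], ...]. A call has exactly 8 rows; each row shifts and turns the commanded pose from where the row before left it, along the tool's axes as they then stand; what a row does not reach is not made up. A row lasts 1/12 s, in which the tool goes at most 41.7 mm and 7.16 degrees, less where a joint would pass 70% of its speed; a pose out of reach is approached as far as the arm can. A call is refused whole if a number of a shift passes 0.0417 or a number of a turn 7.16, either way. A call with a gripper value outside its range is refused whole. OPENING is the opening, from -1 (shut) to 1 (fully open), set as the call begins (- or left out, the last holds). The fingers move at their own pace and stop on an object; FORCE is the grip in N (left out, the last holds). Time passes only in rows, so rows that do not move let the fingers close, or fill a call up. It gives the time, the measured TCP pose, the force and the opening at its end, in the units of the state.
- monitor.get_obs(): the state, without advancing time (a new reading comes with each control period).
- cams.camera(name): name is "side" or "top" or "wrist"; returns a dict with "img" (400x640x3 uint8, red, green, blue), "depth" (400x640 float32, m along the optical axis (not along the pixel's ray), 0 where there is no reading), "fx", "fy", "cx", "cy" (pixels), "distortion" ([k1, k2, p1, p2, k3] as OpenCV has them; the pictures are not rectified), "rvec" (rotation vector, rad) and "tvec" (3), from world to camera coordinates, as OpenCV has them; the wrist camera has in their place "tool_from_camera" (4x4, takes a point from camera to tool coordinates, whose origin is the TCP and whose axes are the flange's). Camera axes: x right, y down, z forward; pixel columns grow to the right and rows downward; lengths in m; the calibration is good to about 2 mm. A picture is of the moment at which its call begins: read the wrist's pose just before it.
- order.job_done(): hands the job in, once; it reports no verdict.
The state is a dict: "time": time; "q": joint angles; "qd": joint speeds; "joint_efforts": joint torques, N m; "ee_pos": TCP position; "tcp_rot": TCP orientation; "wrist_force": force on the tool from outside, world axes, zero at the start; "torque": the same for the moment, N m; "opening": finger opening in m.
Only numpy, scipy, OpenCV 4.12 (cv2) and the standard library are available. Lean on these libraries where they do the work, as an engineer would, in place of code of your own. Each camera call takes 0.05 s, during which the arm holds its last target. There are 200 camera calls.

## Working session

There is one attempt and no reset: what is moved stays moved. The work goes in short steps, Python scripts to look and compute and a shell command to move; the robot and the scene stay as the last step left them, time stands still between calls to the robot, and variables do not carry over. Pictures are saved under pics/ and viewed, about 8 in all and at most 12, crops included, and the job is handed in when it is done.

```bash
mkdir -p pics
cat > h.py <<'E'
import numpy as np, cv2
from workcell import monitor, cams, order
from scipy.spatial.transform import Rotation as R
def pts(c, T=None):
    """world xyz per pixel from depth"""
    h,w=c['depth'].shape
    u,v=np.meshgrid(np.arange(w),np.arange(h))
    K=np.array([[c['fx'],0,c['cx']],[0,c['fy'],c['cy']],[0,0,1]])
    n=cv2.undistortPoints(np.stack([u,v],-1).reshape(-1,1,2).astype(float),K,np.array(c['distortion'])).reshape(h,w,2)
    P=np.dstack([n,np.ones((h,w))])*c['depth'][...,None]
    if 'rvec' in c:
        Rm=cv2.Rodrigues(np.array(c['rvec'],float))[0]
        return (P-np.array(c['tvec']).reshape(3))@Rm
    return P
E
python3 - <<'E'
from h import *
o=monitor.get_obs(); print(o)
for n in ('side','top'):
    c=cams.camera(n); np.savez('c_'+n,**c)
    cv2.imwrite(f'pics/{n}.png',c['img'][...,::-1])
    Rm=cv2.Rodrigues(np.array(c['rvec'],float))[0]; print(n,-Rm.T@np.array(c['tvec']).reshape(3),Rm[2],c['fx'],(c['depth']>0).mean())
E
```

```text
{'time': 0.0, 'q': array([-6.77795445e+01,  5.00985535e+00,  1.00347649e+01,  9.50974163e+01,
       -1.72211712e-03,  9.00000903e+01]), 'qd': array([ 0.0070266 ,  0.00141368,  0.01158801, -0.13185527,  0.07568442,
       -0.06107152]), 'joint_efforts': array([ 1.94723005e-03, -5.20385635e+01,  4.64802969e+01,  1.62334606e-02,
        1.57253289e-04,  2.33425021e-05]), 'ee_pos': array([ 0.20789627, -0.50893895,  0.21189779]), 'tcp_rot': array([-1.79927493e+02,  1.72223005e-03,  2.22203674e+01]), 'wrist_force': array([-0.08521517,  1.30932941,  0.16344421]), 'torque': array([ 0.03568982, -0.00847273,  0.0075169 ]), 'opening': 0.08544896142513904}
side [0.35764161 1.13840784 0.94860279] [ 0.09033896 -0.82759205 -0.55401287] 496.84699765408124 0.996140625
top [2.59247063e-01 1.20904426e-04 1.76933016e+00] [ 0.14444955 -0.00746781 -0.98948399] 475.5434849875851 0.99580859375
```

View pics/side.png

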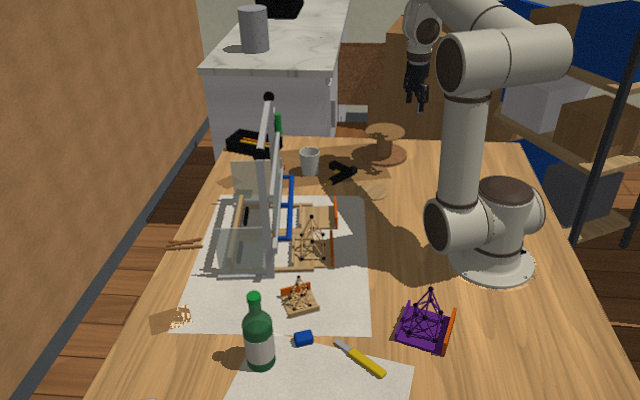

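View pics/top.png

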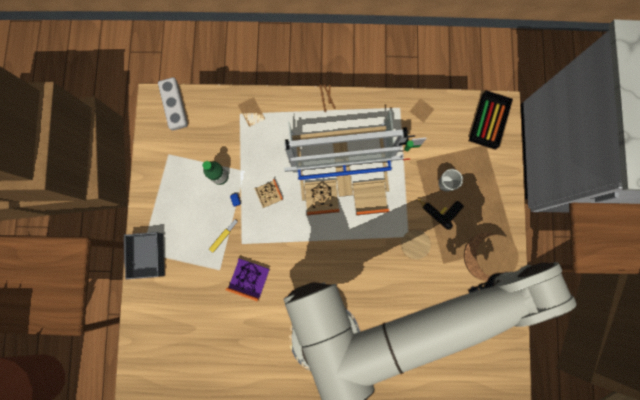

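The side view shows the booth with its blue bar at about (290,210). The model tray is in the left lane (310,240) and the empty tray in the right lane. The top view agrees, with the model tray at (321,195) and the empty one at (370,197). The purple tray and the small tray beside the booth are look-alikes.

Run:
```python
from h import *
def load(n): return {k:v for k,v in np.load(f'c_{n}.npz',allow_pickle=True).items()}
for n in ('side','top'):
    c=load(n); P=pts(c); hsv=cv2.cvtColor(c['img'],cv2.COLOR_RGB2HSV)
    for nm,lo,hi in (('blue',(108,150,60),(125,255,255)),('orange',(5,170,90),(14,255,255)),('green',(55,120,40),(85,255,255)),('red1',(0,170,60),(4,255,255)),('red2',(174,150,60),(180,255,255))):
        m=cv2.inRange(hsv,lo,hi)*(P[...,0]>0.15).astype(np.uint8)*(P[...,2]>-0.02).astype(np.uint8)*(abs(P[...,1])<.5).astype(np.uint8)
        k,l,s,ce=cv2.connectedComponentsWithStats(m)
        for i in range(1,k):
            if s[i,4]<12: continue
            q=P[l==i]; q=q[np.isfinite(q).all(1)]
            print(n,nm,s[i].tolist(),'med',np.median(q,0).round(3),'p3',np.percentile(q,3,axis=0).round(3),'p97',np.percentile(q,97,axis=0).round(3))
            if nm in('blue','orange') and s[i,4]>60:
                f=np.polyfit(q[:,1],q[:,0],1); print('   x=%.4f*y+%.4f'%tuple(f), 'yaw',np.degrees(np.arctan(-f[0])).round(2))
c=load('side'); im=c['img'][60:290,190:370,::-1]; cv2.imwrite('pics/sc.png',cv2.resize(im,None,fx=2.6,fy=2.6,interpolation=cv2.INTER_CUBIC))
```

```text
side blue [278, 175, 16, 66, 354] med [ 0.582 -0.036  0.125] p3 [ 0.562 -0.214  0.119] p97 [0.62  0.108 0.129]
   x=-0.1241*y+0.5805 yaw 7.07
side blue [294, 330, 19, 17, 236] med [0.495 0.352 0.024] p3 [0.476 0.332 0.008] p97 [0.515 0.364 0.029]
   x=0.2640*y+0.4023 yaw -14.79
side orange [334, 197, 3, 32, 74] med [ 0.456 -0.144  0.042] p3 [ 0.451 -0.214  0.005] p97 [ 0.465 -0.102  0.047]
   x=-0.1187*y+0.4397 yaw 6.77
side orange [330, 234, 4, 33, 68] med [0.453 0.058 0.041] p3 [ 0.446 -0.021  0.007] p97 [0.463 0.08  0.048]
   x=-0.1375*y+0.4587 yaw 7.83
side orange [305, 282, 5, 8, 21] med [0.505 0.174 0.025] p3 [0.502 0.158 0.006] p97 [0.512 0.178 0.031]
side orange [281, 286, 13, 10, 80] med [0.56  0.201 0.024] p3 [0.546 0.19  0.01 ] p97 [0.572 0.207 0.033]
   x=0.7289*y+0.4144 yaw -36.09
side orange [294, 286, 6, 7, 26] med [0.533 0.188 0.019] p3 [0.527 0.185 0.011] p97 [0.538 0.209 0.041]
side orange [442, 320, 10, 35, 131] med [0.164 0.339 0.045] p3 [0.151 0.294 0.012] p97 [0.173 0.36  0.048]
   x=0.3058*y+0.0600 yaw -17.0
side green [275, 113, 7, 22, 105] med [ 0.642 -0.249 
[... 626 characters left out ...]
blue [231, 194, 9, 12, 73] med [0.491 0.342 0.026] p3 [0.472 0.327 0.019] p97 [0.511 0.355 0.036]
   x=0.6763*y+0.2612 yaw -34.07
top orange [308, 209, 30, 5, 50] med [0.453 0.019 0.045] p3 [ 0.445 -0.033  0.038] p97 [0.458 0.069 0.054]
top orange [357, 209, 31, 5, 78] med [ 0.457 -0.167  0.045] p3 [ 0.448 -0.218  0.007] p97 [ 0.467 -0.112  0.052]
   x=-0.1222*y+0.4363 yaw 6.97
top orange [226, 288, 19, 7, 46] med [0.16  0.326 0.042] p3 [0.15  0.296 0.022] p97 [0.169 0.355 0.053]
top green [405, 141, 9, 9, 53] med [ 0.639 -0.253  0.314] p3 [ 0.632 -0.277  0.239] p97 [ 0.655 -0.245  0.323]
top green [203, 162, 14, 16, 108] med [0.576 0.403 0.204] p3 [0.557 0.392 0.139] p97 [0.596 0.42  0.217]
```

View pics/sc.png

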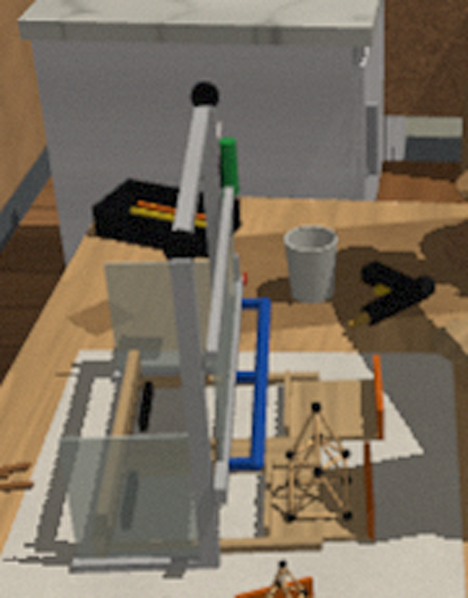

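The crop shows the sash low, with the green tube at the far right post. Next I'll bring the tool, shut and tilted 25° below horizontal, in front of the booth and look at the gauge with the wrist camera.

```bash
cat >> h.py <<'E'
YAW=7.2
def tool(t,yaw=YAW):
    y=np.radians(yaw);t=np.radians(t);f=np.array([np.cos(y),np.sin(y),0]);u=np.array([0,0,1.])
    z=f*np.cos(t)-u*np.sin(t); x=f*np.sin(t)+u*np.cos(t)   # x: upper side of fingers
    return R.from_matrix(np.c_[x,np.cross(z,x),z])
def plan(p1,R1,n,p0=None,R0=None):
    o=monitor.get_obs()
    if p0 is None: p0=o['ee_pos']
    if R0 is None: R0=R.from_euler('xyz',o['tcp_rot'],degrees=True)
    w=(R0.inv()*R1).as_rotvec()/n; d=(np.array(p1)-p0)/n; Rc=R0
    print('turn/row',np.degrees(w).round(3))
    for i in range(n):
        print(Rc.inv().apply(d).round(4).tolist()); Rc=Rc*R.from_rotvec(w)
E
python3 - <<'E'
from h import *
plan([0.42,-0.2,0.30],tool(25),16)
E
```

```text
turn/row [-0.536  4.039  0.833]
[0.0196, -0.0129, -0.0055]
[0.0197, -0.0131, -0.0042]
[0.0198, -0.0134, -0.003]
[0.0198, -0.0136, -0.0017]
[0.0196, -0.0139, -0.0004]
[0.0194, -0.0142, 0.0008]
[0.0191, -0.0145, 0.002]
[0.0187, -0.0148, 0.0032]
[0.0182, -0.0151, 0.0044]
[0.0176, -0.0154, 0.0055]
[0.017, -0.0157, 0.0066]
[0.0163, -0.016, 0.0076]
[0.0155, -0.0163, 0.0086]
[0.0146, -0.0166, 0.0095]
[0.0136, -0.0169, 0.0103]
[0.0126, -0.0172, 0.0111]
```

```bash
python3 -m handwheel '[[0.0196,-0.0129,-0.0055,-0.54,4.04,0.83],[0.0197,-0.0131,-0.0042,-0.54,4.04,0.83],[0.0198,-0.0134,-0.003,-0.54,4.04,0.83],[0.0198,-0.0136,-0.0017,-0.54,4.04,0.83],[0.0196,-0.0139,-0.0004,-0.54,4.04,0.83],[0.0194,-0.0142,0.0008,-0.54,4.04,0.83],[0.0191,-0.0145,0.002,-0.54,4.04,0.83],[0.0187,-0.0148,0.0032,-0.54,4.04,0.83]]' -1 40
python3 -m handwheel '[[0.0182,-0.0151,0.0044,-0.54,4.04,0.83],[0.0176,-0.0154,0.0055,-0.54,4.04,0.83],[0.017,-0.0157,0.0066,-0.54,4.04,0.83],[0.0163,-0.016,0.0076,-0.54,4.04,0.83],[0.0155,-0.0163,0.0086,-0.54,4.04,0.83],[0.0146,-0.0166,0.0095,-0.54,4.04,0.83],[0.0136,-0.0169,0.0103,-0.54,4.04,0.83],[0.0126,-0.0172,0.0111,-0.54,4.04,0.83]]'
python3 - <<'E'
from h import *
o=monitor.get_obs(); Rt=R.from_euler('xyz',o['tcp_rot'],degrees=True); 
c=cams.camera('wrist'); T=np.array(c['tool_from_camera']); print(o['time'],o['ee_pos'],o['tcp_rot'],o['q'].round(1),T.round(3))
cv2.imwrite('pics/w1.png',c['img'][...,::-1])
P=pts(c); W=Rt.apply((P.reshape(-1,3)@T[:3,:3].T+T[:3,3])).reshape(P.shape)+o['ee_pos']; np.savez('w1',W=W,img=c['img'],d=c['depth'])
E
```

```text
time: 0.77
ee_pos: [0.3144, -0.3537, 0.2568]
tcp_rot: [177.3, -32.7, 16.1]
wrist_force: [0.2, -0.9, -0.3]
opening: -0.0
time: 1.43
ee_pos: [0.421, -0.2079, 0.3014]
tcp_rot: [-179.1, -64.9, 7.0]
wrist_force: [-21.3, 47.0, 19.9]
opening: -0.0003
1.4333 [ 0.42102358 -0.20789829  0.30140808] [-179.08313787  -64.92163079    6.96684255] [-58.9 -48.6 -41.2  57.4  56.4 135.7] [[ 0.    -0.953 -0.302  0.078]
 [ 1.     0.    -0.    -0.001]
 [ 0.    -0.302  0.953 -0.162]
 [ 0.     0.     0.     1.   ]]
```

View pics/w1.png

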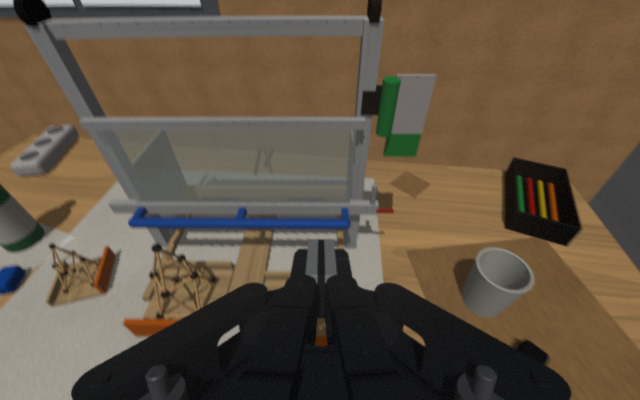

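The wrist view shows the blue bar from (135,222) to (347,222), the red pointer at (384,210), the green band at (402,146), the tube at (388,107) and the white plate at (413,105). Joint 2 is at its limit here, so the arm needs to go forward.

Run:
```python
from h import *
f=np.load('w1.npz'); W,img=f['W'],f['img']; hsv=cv2.cvtColor(img,cv2.COLOR_RGB2HSV)
for nm,lo,hi,x0,x1,y0,y1 in (('band',(50,100,30),(85,255,255),386,425,138,160),('green all',(50,100,30),(85,255,255),370,440,60,170),('white',(0,0,130),(180,40,255),400,435,72,135),('bar',(105,120,40),(128,255,255),130,350,200,235),('pointer',(0,140,60),(6,255,255),374,396,204,216),('wallL',(4,150,70),(15,255,255),120,185,310,345)):
    m=cv2.inRange(hsv,lo,hi); M=np.zeros_like(m);M[y0:y1,x0:x1]=m[y0:y1,x0:x1]
    q=W[M>0]; q=q[np.isfinite(q).all(1)]
    print(nm,len(q),'med',np.median(q,0).round(4),'p2',np.percentile(q,2,axis=0).round(4),'p98',np.percentile(q,98,axis=0).round(4))
    if nm=='bar':
        for a in (140,180,215,280,320,345):
            s=M.copy(); s[:,:a-4]=0; s[:,a+5:]=0; print(a,np.median(W[s>0],0).round(4),np.percentile(W[s>0][:,2],[5,95]).round(4))
for v in range(128,160,1): print(v,W[v,405].round(4),img[v,405])
o=monitor.get_obs(); print(o['time'],o['wrist_force'],o['q'].round(2))
plan([0.49,-0.16,0.18],tool(25),8)
```

```text
band 568 med [ 0.6555 -0.2844  0.2284] p2 [ 0.6518 -0.3048  0.2137] p98 [ 0.6586 -0.2633  0.2413]
green all 1601 med [ 0.6382 -0.2616  0.267 ] p2 [ 0.6313 -0.3039  0.2144] p98 [ 0.6583 -0.2471  0.3203]
  return _methods._mean(a, axis=axis, dtype=dtype,
  ret = um.true_divide(
Traceback (most recent call last):
IndexError: index -1 is out of bounds for axis 0 with size 0
```

Run:
```python
from h import *
f=np.load('w1.npz'); W,img=f['W'],f['img']; hsv=cv2.cvtColor(img,cv2.COLOR_RGB2HSV)
for nm,lo,hi,x0,x1,y0,y1 in (('bar',(105,120,40),(128,255,255),130,350,200,235),('pointer',(0,120,40),(10,255,255),374,396,204,216),('wallL',(4,150,70),(15,255,255),120,185,310,345)):
    m=cv2.inRange(hsv,lo,hi); M=np.zeros_like(m);M[y0:y1,x0:x1]=m[y0:y1,x0:x1]
    q=W[M>0]
    if len(q)==0: print(nm,'none'); continue
    print(nm,len(q),'med',np.median(q,0).round(4),'p2',np.percentile(q,2,axis=0).round(4),'p98',np.percentile(q,98,axis=0).round(4))
    if nm=='bar':
        for a in (140,180,215,280,320,345):
            s=M.copy(); s[:,:a-4]=0; s[:,a+5:]=0; t=W[s>0]; print(a,np.median(t,0).round(4),np.percentile(t[:,2],[5,95]).round(4))
for v in (130,132,134,136,138,150,154,156,158): print(v,W[v,405].round(4),img[v,405])
o=monitor.get_obs(); print(o['time'],o['wrist_force'],o['q'].round(2))
plan([0.49,-0.16,0.18],tool(25),8)
```

```text
bar 2265 med [ 0.5819 -0.0582  0.1267] p2 [ 0.5584 -0.2188  0.0085] p98 [0.6829 0.1134 0.1295]
140 [0.5737 0.0955 0.1258] [0.1202 0.1287]
180 [0.5682 0.0255 0.1268] [0.0133 0.1291]
215 [ 0.5744 -0.0262  0.1268] [0.0025 0.1291]
280 [ 0.5862 -0.1226  0.1274] [0.1228 0.1287]
320 [ 0.5939 -0.1812  0.1276] [0.1229 0.1291]
345 [ 0.6057 -0.2162  0.126 ] [0.1232 0.1288]
pointer 79 med [ 0.6374 -0.2832  0.1219] p2 [ 6.336e-01 -3.104e-01  6.000e-04] p98 [ 0.7714 -0.2647  0.1242]
wallL 618 med [0.4477 0.0455 0.0447] p2 [ 0.3419 -0.1703  0.0084] p98 [0.4735 0.0728 0.351 ]
130 [ 0.6547 -0.2845  0.2532] [110 106 103]
132 [ 0.6562 -0.2853  0.2495] [104 102  98]
134 [ 0.6558 -0.2857  0.2468] [59 86 59]
136 [ 0.6557 -0.2862  0.244 ] [28 78 36]
138 [ 0.6564 -0.2869  0.2406] [32 80 38]
150 [ 0.6566 -0.2904  0.222 ] [30 80 38]
154 [ 0.6567 -0.2916  0.2156] [35 81 38]
156 [ 0.6565 -0.2921  0.2125] [74 82 46]
158 [ 1.6327 -0.4874 -0.4411] [110  86  56]
1.4833 [-0.32340077  0.80644422 -9.43787315] [-58.74 -48.43 -41.63  56.88  56.49 136.17]
turn/row [-0.117  0.007 -0.079]
[-0.0094, -0.0045, 0.0145]
[-0.0094, -0.0046, 0.0145]
[-0.0094, -0.0046, 0.0145]
[-0.0094, -0.0047, 0.0145]
[-0.0094, -0.0047, 0.0145]
[-0.0094, -0.0047, 0.0145]
[-0.0094, -0.0048, 0.0145]
[-0.0094, -0.0048, 0.0145]
```

```bash
python3 -m handwheel '[[-0.0094,-0.0045,0.0145,-0.12,0,-0.08],[-0.0094,-0.0046,0.0145,-0.12,0,-0.08],[-0.0094,-0.0046,0.0145,-0.12,0,-0.08],[-0.0094,-0.0047,0.0145,-0.12,0,-0.08],[-0.0094,-0.0047,0.0145,-0.12,0,-0.08],[-0.0094,-0.0047,0.0145,-0.12,0,-0.08],[-0.0094,-0.0048,0.0145,-0.12,0,-0.08],[-0.0094,-0.0048,0.0145,-0.12,0,-0.08]]'
python3 - <<'E'
from h import *
o=monitor.get_obs(); print(o['time'],o['ee_pos'],o['wrist_force'],o['q'].round(1))
plan([0.515,-0.152,0.10],tool(25,7.4),8)
plan([0.591,-0.144,0.091],tool(25,7.4),8,np.array([0.515,-0.152,0.10]),tool(25,7.4))
E
```

```text
time: 2.15
ee_pos: [0.4934, -0.1842, 0.185]
tcp_rot: [179.4, -64.0, 9.0]
wrist_force: [-0.1, 0.1, -0.5]
opening: -0.0001
2.15 [ 0.49344212 -0.18419362  0.18502384] [-0.12190194  0.10645878 -0.48028803] [-45.1 -48.5 -55.7  32.1  46.2 149.1]
turn/row [-0.11   0.12   0.089]
[-0.0081, -0.0036, 0.0076]
[-0.0081, -0.0036, 0.0076]
[-0.0082, -0.0036, 0.0075]
[-0.0082, -0.0036, 0.0075]
[-0.0082, -0.0036, 0.0075]
[-0.0082, -0.0036, 0.0075]
[-0.0082, -0.0036, 0.0074]
[-0.0083, -0.0036, 0.0074]
turn/row [0. 0. 0.]
[0.003, 0.0002, 0.0091]
[0.003, 0.0002, 0.0091]
[0.003, 0.0002, 0.0091]
[0.003, 0.0002, 0.0091]
[0.003, 0.0002, 0.0091]
[0.003, 0.0002, 0.0091]
[0.003, 0.0002, 0.0091]
[0.003, 0.0002, 0.0091]
```

```bash
python3 -m handwheel '[[0.001,-0.0036,0.0066,-0.11,0.12,0.09],[0.001,-0.0036,0.0066,-0.11,0.12,0.09],[0.001,-0.0036,0.0066,-0.11,0.12,0.09],[0.001,-0.0036,0.0066,-0.11,0.12,0.09],[0.001,-0.0036,0.0066,-0.11,0.12,0.09],[0.001,-0.0036,0.0066,-0.11,0.12,0.09],[0.001,-0.0036,0.0066,-0.11,0.12,0.09],[0.001,-0.0036,0.0066,-0.11,0.12,0.09]]'
python3 - <<'E'
from h import *
o=monitor.get_obs(); print(o['time'],o['ee_pos'],o['wrist_force'],o['q'].round(1))
E
```

```text
time: 2.82
ee_pos: [0.5414, -0.1496, 0.17]
tcp_rot: [-179.8, -65.0, 7.3]
wrist_force: [-1.3, -0.0, -0.3]
opening: -0.0
2.8167 [ 0.5413756  -0.14959583  0.16999441] [-1.29070265 -0.0114819  -0.32143154] [-34.6 -47.9 -59.2  20.8  37.5 159.2]
```

Run:
```python
from h import *
plan([0.535,-0.151,0.10],tool(35,7.4),8)
```

```text
turn/row [-0.011 -1.251 -0.004]
[-0.0083, 0.0001, 0.003]
[-0.0082, 0.0001, 0.0031]
[-0.0081, 0.0001, 0.0033]
[-0.0081, 0.0001, 0.0035]
[-0.008, 0.0001, 0.0037]
[-0.0079, 0.0001, 0.0038]
[-0.0078, 0.0001, 0.004]
[-0.0077, 0.0001, 0.0042]
```

```bash
python3 -m handwheel '[[-0.0083,0.0001,0.003,0,-1.25,0],[-0.0082,0.0001,0.0031,0,-1.25,0],[-0.0081,0.0001,0.0033,0,-1.25,0],[-0.0081,0.0001,0.0035,0,-1.25,0],[-0.008,0.0001,0.0037,0,-1.25,0],[-0.0079,0.0001,0.0038,0,-1.25,0],[-0.0078,0.0001,0.004,0,-1.25,0],[-0.0077,0.0001,0.0042,0,-1.25,0]]'
python3 - <<'E'
from h import *
o=monitor.get_obs(); print(o['time'],o['ee_pos'],o['wrist_force'],o['q'].round(1))
plan([0.585,-0.145,0.091],tool(35,7.4),8)
E
```

```text
time: 3.48
ee_pos: [0.5344, -0.1517, 0.0992]
tcp_rot: [-179.9, -54.9, 7.4]
wrist_force: [-0.1, -0.7, 0.4]
opening: 0.0001
3.4833 [ 0.53437558 -0.15170627  0.09924468] [-0.1370992  -0.73641187  0.43057305] [-32.6 -40.5 -56.4  26.7  31.8 154.2]
turn/row [-0.013  0.017 -0.003]
[0.0028, -0.0, 0.0058]
[0.0028, -0.0, 0.0058]
[0.0028, -0.0, 0.0058]
[0.0028, -0.0, 0.0058]
[0.0028, -0.0, 0.0058]
[0.0028, -0.0, 0.0058]
[0.0028, -0.0, 0.0058]
[0.0028, -0.0, 0.0058]
```

```bash
python3 -m handwheel '[[0.0028,0,0.0058,0,0,0],[0.0028,0,0.0058,0,0,0],[0.0028,0,0.0058,0,0,0],[0.0028,0,0.0058,0,0,0],[0.0028,0,0.0058,0,0,0],[0.0028,0,0.0058,0,0,0],[0.0028,0,0.0058,0,0,0],[0.0028,0,0.0058,0,0,0]]'
python3 - <<'E'
from h import *
c=cams.camera('side'); im=c['img'][120:290,200:400,::-1]; cv2.imwrite('pics/s2.png',cv2.resize(im,None,fx=3.5,fy=3.5,interpolation=cv2.INTER_CUBIC))
for i in range(1): o=monitor.get_obs(); print(o['time'],o['ee_pos'],o['wrist_force'],o['q'].round(1))
E
```

```text
time: 4.15
ee_pos: [0.5856, -0.1447, 0.0918]
tcp_rot: [-179.9, -55.0, 7.4]
wrist_force: [-0.2, 0.5, -0.3]
opening: 0.0001
4.2 [ 0.58615306 -0.14466593  0.09175741] [-0.49093875  0.41435054  0.4797215 ] [-27.6 -32.  -53.5  19.1  28.1 158.1]
```

View pics/s2.png

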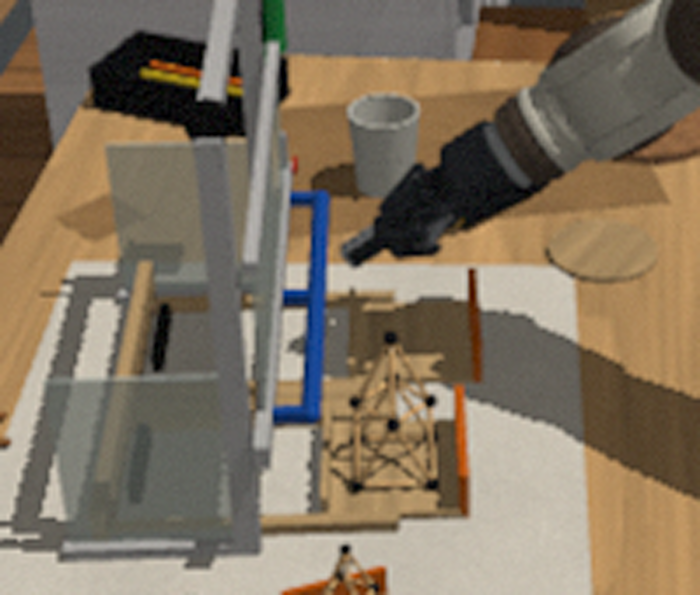

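Run:
```python
from h import *
c=cams.camera('side'); K=np.array([[c['fx'],0,c['cx']],[0,c['fy'],c['cy']],[0,0,1]])
o=monitor.get_obs(); Rt=R.from_euler('xyz',o['tcp_rot'],degrees=True)
q=np.array([o['ee_pos']+Rt.apply([0,0,.017]),o['ee_pos'],[.591,-.144,.1205],[.579,-.053,.1205],[.603,-.2,.1205]])
p=cv2.projectPoints(q,np.array(c['rvec']),np.array(c['tvec']),K,np.array(c['distortion']))[0].reshape(-1,2); print(q.round(3),p.round(1), ((p-[200,120])*3.5).round(0))
hsv=cv2.cvtColor(c['img'],cv2.COLOR_RGB2HSV); m=cv2.inRange(hsv,(108,130,50),(125,255,255)); 
for v in range(176,240,6):
    u=np.where(m[v,270:310])[0]+270; print(v,u.min() if len(u) else 0,u.max() if len(u) else 0,len(u))
P=pts(c); print([P[v,u].round(3) for u,v in((300,193),(299,194),(302,192),(305,190))])
```

```text
[[ 0.599 -0.143  0.082]
 [ 0.586 -0.145  0.092]
 [ 0.591 -0.144  0.12 ]
 [ 0.579 -0.053  0.12 ]
 [ 0.603 -0.2    0.12 ]] [[289.9 199.1]
 [294.2 196.4]
 [292.  188.6]
 [291.4 205.4]
 [290.8 179.1]] [[315. 277.]
 [330. 267.]
 [322. 240.]
 [320. 299.]
 [318. 207.]]
176 283 293 11
182 290 293 4
188 289 292 4
194 289 292 4
200 289 292 4
206 281 292 11
212 288 292 5
218 287 291 5
224 287 291 5
230 287 290 4
236 280 290 11
[array([ 0.565, -0.134,  0.112]), array([ 0.569, -0.14 ,  0.104]), array([ 0.557, -0.127,  0.121]), array([ 0.548, -0.129,  0.127])]
```

Run:
```python
from h import *
c=cams.camera('side'); P=pts(c); np.savez('c_side2',**c)
for v in range(184,204,2): print(v,[ (u,*P[v,u].round(3).tolist(),int(c['img'][v,u].sum())) for u in (290,293,295,297,299,301)])
o=monitor.get_obs(); print(o['ee_pos'],o['tcp_rot'])
```

```text
184 [(290, 0.599, -0.159, 0.128, 217), (293, 0.591, -0.167, 0.123, 270), (295, 0.619, -0.364, -0.001, 334), (297, 0.611, -0.362, 0.001, 339), (299, 0.605, -0.367, -0.002, 338), (301, 0.598, -0.37, -0.004, 307)]
186 [(290, 0.597, -0.145, 0.129, 218), (293, 0.59, -0.159, 0.121, 287), (295, 0.616, -0.343, 0.004, 335), (297, 0.609, -0.345, 0.003, 332), (299, 0.603, -0.352, -0.001, 349), (301, 0.596, -0.357, -0.004, 369)]
188 [(290, 0.597, -0.142, 0.124, 220), (293, 0.587, -0.142, 0.124, 307), (295, 0.615, -0.336, -0.001, 410), (297, 0.607, -0.331, 0.003, 395), (299, 0.601, -0.337, -0.0, 372), (301, 0.564, -0.15, 0.12, 240)]
190 [(290, 0.594, -0.127, 0.126, 232), (293, 0.586, -0.133, 0.123, 333), (295, 0.612, -0.319, 0.003, 410), (297, 0.605, -0.321, 0.002, 265), (299, 0.57, -0.147, 0.115, 263), (301, 0.563, -0.147, 0.115, 216)]
192 [(290, 0.593, -0.117, 0.126, 239), (293, 0.584, -0.12, 0.124, 342), (295, 0.612, -0.313, -0.002, 399), (297, 0.603, -0.307, 0.002, 263), (299, 0.568, -0.137, 0.113, 166), (301, 0.561, -0.13, 0.119, 65)]
194 [(290, 0.591, -0.106, 0.126, 238), (293, 0.583, -0.11
[... 359 characters left out ...]
198 [(290, 0.588, -0.084, 0.125, 243), (293, 0.579, -0.088, 0.123, 450), (295, 0.605, -0.267, 0.004, 570), (297, 0.598, -0.268, 0.003, 572), (299, 0.591, -0.267, 0.004, 580), (301, 0.584, -0.27, 0.002, 575)]
200 [(290, 0.586, -0.075, 0.124, 247), (293, 0.578, -0.08, 0.122, 464), (295, 0.604, -0.26, -0.0, 576), (297, 0.598, -0.267, -0.005, 578), (299, 0.59, -0.261, -0.0, 582), (301, 0.583, -0.261, -0.0, 576)]
202 [(290, 0.584, -0.058, 0.129, 253), (293, 0.577, -0.07, 0.121, 446), (295, 0.603, -0.255, -0.005, 563), (297, 0.595, -0.246, 0.002, 572), (299, 0.588, -0.248, 0.0, 510), (301, 0.581, -0.247, 0.001, 477)]
[ 0.58516539 -0.14456832  0.09153831] [-179.8258644   -54.96886457    7.37565463]
```

Run:
```python
from h import *
c=cams.camera('wrist'); T=np.array(c['tool_from_camera']); np.savez('c_w2',**c)
P=pts(c); t=(P.reshape(-1,3)@T[:3,:3].T+T[:3,3]).reshape(P.shape)
for v in range(228,300,6): print(v,[(u,*(t[v,u]*1000).round(0).tolist()) for u in (306,314,326,334)])
cv2.imwrite('pics/w2.png',c['img'][150:350,160:480,::-1].repeat(2,0).repeat(2,1))
```

```text
228 [(306, -36.0, -16.0, 104.0), (314, -36.0, -8.0, 103.0), (326, -36.0, 4.0, 103.0), (334, -36.0, 12.0, 104.0)]
234 [(306, -41.0, -15.0, 100.0), (314, -41.0, -7.0, 99.0), (326, -40.0, 4.0, 98.0), (334, -41.0, 12.0, 99.0)]
240 [(306, -44.0, -15.0, 93.0), (314, 12.0, -4.0, -25.0), (326, 12.0, 2.0, -25.0), (334, -44.0, 12.0, 93.0)]
246 [(306, -48.0, -15.0, 88.0), (314, 13.0, -4.0, -32.0), (326, 11.0, 2.0, -30.0), (334, -48.0, 12.0, 88.0)]
252 [(306, 8.0, -8.0, -30.0), (314, 13.0, -4.0, -38.0), (326, 12.0, 2.0, -38.0), (334, 12.0, 6.0, -37.0)]
258 [(306, 8.0, -8.0, -36.0), (314, 12.0, -4.0, -43.0), (326, 12.0, 2.0, -43.0), (334, 12.0, 5.0, -44.0)]
264 [(306, 12.0, -7.0, -48.0), (314, 12.0, -4.0, -48.0), (326, 12.0, 2.0, -48.0), (334, 12.0, 5.0, -49.0)]
270 [(306, 12.0, -7.0, -53.0), (314, 12.0, -4.0, -53.0), (326, 12.0, 1.0, -53.0), (334, 12.0, 5.0, -54.0)]
276 [(306, 14.0, -7.0, -61.0), (314, 12.0, -4.0, -58.0), (326, 11.0, 1.0, -56.0), (334, 13.0, 5.0, -60.0)]
282 [(306, 13.0, -7.0, -64.0), (314, 13.0, -3.0, -64.0), (326, 13.0, 1.0, -64.0), (334, 13.0, 4.0, -64.0)]
288 [(306, 13.0, -6.0, -68.0), (314, 14.0, -3.0, -69.0), (326, 11.0, 1.0, -66.0), (334, 13.0, 4.0, -68.0)]
294 [(306, 12.0, -6.0, -71.0), (314, 12.0, -3.0, -70.0), (326, 9.0, 1.0, -67.0), (334, 14.0, 4.0, -72.0)]
```

View pics/w2.png

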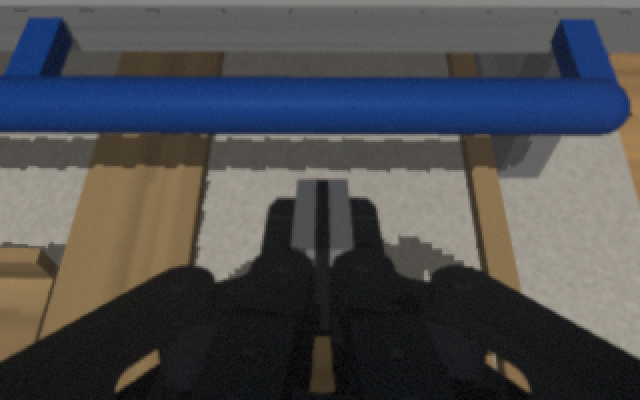

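The side view and the wrist view agree that the shut fingertips are about 22 mm behind the reported TCP along the tool, not 17 mm ahead of it. I'll plan with that measured value, so the tool goes down 16 mm and then forward 24 mm.

```bash
python3 -m handwheel '[[-0.0033,0,0.0023,0,0,0],[-0.0033,0,0.0023,0,0,0],[-0.0033,0,0.0023,0,0,0],[-0.0033,0,0.0023,0,0,0],[0.0034,0,0.0049,0,0,0],[0.0034,0,0.0049,0,0,0],[0.0034,0,0.0049,0,0,0],[0.0034,0,0.0049,0,0,0]]'
python3 - <<'E'
from h import *
o=monitor.get_obs(); print(o['time'],o['ee_pos'],o['wrist_force'],o['q'].round(1))
c=cams.camera('wrist'); T=np.array(c['tool_from_camera']);P=pts(c); t=(P.reshape(-1,3)@T[:3,:3].T+T[:3,3]).reshape(P.shape)
m=cv2.inRange(cv2.cvtColor(c['img'],cv2.COLOR_RGB2HSV),(105,120,40),(128,255,255)); 
for a in (270,350): q=t[(m>0)&(np.abs(np.arange(640)-a)<8)[None]]; print(a,(np.percentile(q,[10,50,90],axis=0)*1000).round(1).tolist())
cv2.imwrite('pics/w3.png',c['img'][150:350,160:480,::-1].repeat(2,0).repeat(2,1))
c=cams.camera('side'); P=pts(c)
for v in range(186,204,2): print(v,[ (u,*P[v,u].round(3).tolist(),int(c['img'][v,u].sum())) for u in (284,287,293,295,297)])
E
```

```text
time: 5.02
ee_pos: [0.6095, -0.1417, 0.0761]
tcp_rot: [-179.9, -55.0, 7.4]
wrist_force: [0.3, -0.5, -0.1]
opening: 0.0002
5.0167 [ 0.60945839 -0.1417129   0.07608097] [ 0.26599347 -0.51663439 -0.08640571] [-25.7 -27.2 -52.7  14.4  26.7 159.5]
270 [[24.0, -25.6, -47.2], [30.3, -22.9, -45.8], [34.5, -20.3, -41.5]]
350 [[23.5, 9.2, -47.2], [30.1, 11.9, -45.9], [34.5, 14.5, -41.7]]
186 [(284, 0.656, -0.345, 0.0, 305), (287, 0.645, -0.343, 0.002, 325), (293, 0.589, -0.153, 0.125, 292), (295, 0.617, -0.349, -0.0, 334), (297, 0.61, -0.354, -0.003, 341)]
188 [(284, 0.654, -0.335, -0.002, 372), (287, 0.644, -0.338, -0.003, 414), (293, 0.588, -0.144, 0.123, 300), (295, 0.615, -0.336, -0.0, 415), (297, 0.607, -0.335, 0.001, 411)]
190 [(284, 0.652, -0.321, -0.001, 400), (287, 0.641, -0.321, -0.0, 432), (293, 0.586, -0.133, 0.123, 328), (295, 0.613, -0.326, -0.002, 354), (297, 0.576, -0.148, 0.114, 211)]
192 [(284, 0.65, -0.31, -0.002, 423), (287, 0.64, -0.315, -0.005, 406), (293, 0.585, -0.124, 0.121, 225), (295, 0.582, -0.143, 0.109, 265), (297, 0.574, -0.132, 0.117, 212)]
194 [(284, 0.648, -0.
[... 151 characters left out ...]
]
196 [(284, 0.646, -0.285, -0.002, 568), (287, 0.636, -0.288, -0.004, 522), (293, 0.581, -0.098, 0.124, 174), (295, 0.58, -0.131, 0.102, 54), (297, 0.575, -0.133, 0.101, 69)]
198 [(284, 0.644, -0.271, -0.001, 570), (287, 0.635, -0.277, -0.005, 498), (293, 0.579, -0.087, 0.124, 130), (295, 0.581, -0.134, 0.093, 52), (297, 0.574, -0.129, 0.096, 325)]
200 [(284, 0.643, -0.264, -0.005, 581), (287, 0.631, -0.255, 0.001, 488), (293, 0.579, -0.082, 0.12, 270), (295, 0.581, -0.129, 0.089, 451), (297, 0.597, -0.259, 0.001, 587)]
202 [(284, 0.641, -0.25, -0.003, 474), (287, 0.628, -0.241, 0.003, 398), (293, 0.577, -0.072, 0.12, 442), (295, 0.601, -0.244, 0.002, 570), (297, 0.595, -0.244, 0.003, 568)]
```

View pics/w3.png

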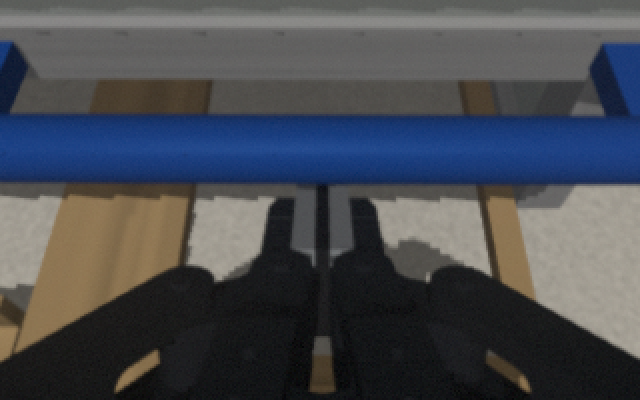

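The bar is now about 8 mm above the fingers, and the tip is clear of the brackets. I'll lift.

```bash
python3 -m handwheel '[[0.002,0,-0.0014,0,0,0],[0.002,0,-0.0014,0,0,0],[0.002,0,-0.0014,0,0,0],[0.002,0,-0.0014,0,0,0],[0.0041,0,-0.0029,0,0,0],[0.0041,0,-0.0029,0,0,0],[0.0041,0,-0.0029,0,0,0],[0.0041,0,-0.0029,0,0,0]]'
python3 -m handwheel '[[0.0041,0,-0.0029,0,0,0],[0.0041,0,-0.0029,0,0,0],[0.0041,0,-0.0029,0,0,0],[0.0041,0,-0.0029,0,0,0],[0.0041,0,-0.0029,0,0,0],[0.0041,0,-0.0029,0,0,0],[0.0041,0,-0.0029,0,0,0],[0.002,0,-0.0014,0,0,0]]'
```

```text
time: 5.78
ee_pos: [0.608, -0.1417, 0.1055]
tcp_rot: [-179.8, -54.9, 7.3]
wrist_force: [-4.8, 0.7, -3.2]
opening: -0.0
time: 6.45
ee_pos: [0.6083, -0.1419, 0.1441]
tcp_rot: [-179.9, -55.0, 7.4]
wrist_force: [-6.1, 1.0, -2.9]
opening: -0.0001
```

```bash
python3 -m handwheel '[[0.0041,0,-0.0029,0,0,0],[0.0041,0,-0.0029,0,0,0],[0.0041,0,-0.0029,0,0,0],[0.0041,0,-0.0029,0,0,0],[0.0033,0,-0.0023,0,0,0],[0.002,0,-0.0014,0,0,0],[0.001,0,-0.0007,0,0,0],[0,0,0,0,0,0]]'
python3 -m handwheel '[[0.0003,0,-0.0002,0,0,0],[0.0003,0,-0.0002,0,0,0],[0.0003,0,-0.0002,0,0,0],[0.0003,0,-0.0002,0,0,0],[0.0003,0,-0.0002,0,0,0],[0.0003,0,-0.0002,0,0,0],[0.0003,0,-0.0002,0,0,0],[0.0003,0,-0.0002,0,0,0]]'
python3 - <<'E'
from h import *
o=monitor.get_obs(); print(o['time'],o['ee_pos'],o['wrist_force'])
c=cams.camera('side'); P=pts(c); hsv=cv2.cvtColor(c['img'],cv2.COLOR_RGB2HSV); m=cv2.inRange(hsv,(108,130,50),(125,255,255)); m[:,:265]=0;m[300:]=0;m[:,330:]=0
q=P[m>0];q=q[q[:,2]>.1]; print(np.percentile(q[:,2],[5,50,95]).round(4))
o=monitor.get_obs(); print(o['time'],o['ee_pos'],o['wrist_force'])
E
```

```text
time: 7.12
ee_pos: [0.6084, -0.142, 0.172]
tcp_rot: [-179.9, -55.0, 7.4]
wrist_force: [-4.1, -0.5, -1.5]
opening: -0.0001
time: 7.78
ee_pos: [0.6083, -0.142, 0.1739]
tcp_rot: [-179.9, -55.0, 7.4]
wrist_force: [-2.5, 0.3, -2.5]
opening: 0.0002
7.7833 [ 0.60831026 -0.14201128  0.17387387] [-2.4526249   0.32393615 -2.45812878]
[0.208  0.2135 0.2168]
7.8333 [ 0.6083494  -0.14197701  0.17399798] [-2.10158446 -0.81830016 -1.49565196]
```

```bash
python3 -m handwheel '[[0.0004,0,-0.0003,0,0,0],[0.0004,0,-0.0003,0,0,0],[0.0004,0,-0.0003,0,0,0],[0.0004,0,-0.0003,0,0,0],[0.0004,0,-0.0003,0,0,0],[0.0004,0,-0.0003,0,0,0],[0.0004,0,-0.0003,0,0,0],[0,0,0,0,0,0]]'
python3 -m handwheel '[[0.0003,0,-0.0002,0,0,0],[0.0003,0,-0.0002,0,0,0],[0.0003,0,-0.0002,0,0,0],[0.0003,0,-0.0002,0,0,0],[0.0003,0,-0.0002,0,0,0],[0.0003,0,-0.0002,0,0,0],[0.0003,0,-0.0002,0,0,0],[0,0,0,0,0,0]]'
```

```text
time: 8.5
ee_pos: [0.6083, -0.142, 0.1776]
tcp_rot: [-179.9, -55.0, 7.4]
wrist_force: [-1.2, -0.3, -2.2]
opening: 0.0001
time: 9.17
ee_pos: [0.6083, -0.142, 0.18]
tcp_rot: [-179.9, -55.0, 7.4]
wrist_force: [0.0, -0.9, -1.9]
opening: -0.0002
```

```bash
python3 -m handwheel '[[0.0003,0,-0.0002,0,0,0],[0.0003,0,-0.0002,0,0,0],[0.0003,0,-0.0002,0,0,0],[0.0003,0,-0.0002,0,0,0],[0.0003,0,-0.0002,0,0,0],[0.0003,0,-0.0002,0,0,0],[0.0003,0,-0.0002,0,0,0],[0,0,0,0,0,0]]'
```

```text
time: 9.83
ee_pos: [0.6083, -0.142, 0.1824]
tcp_rot: [-179.9, -55.0, 7.4]
wrist_force: [-1.3, 0.2, -1.7]
opening: 0.0
```

```bash
cat > g.py <<'E'
import sys
from workcell import monitor
f=monitor.get_obs()['wrist_force']; sys.exit(0 if abs(f[2])<3.6 else 1)
E
python3 -m handwheel '[[0.0003,0,-0.0002,0,0,0],[0.0003,0,-0.0002,0,0,0],[0.0003,0,-0.0002,0,0,0],[0.0003,0,-0.0002,0,0,0],[0.0003,0,-0.0002,0,0,0],[0.0003,0,-0.0002,0,0,0],[0.0003,0,-0.0002,0,0,0],[0,0,0,0,0,0]]' && python3 g.py && python3 -m handwheel '[[0.0003,0,-0.0002,0,0,0],[0.0003,0,-0.0002,0,0,0],[0.0003,0,-0.0002,0,0,0],[0.0003,0,-0.0002,0,0,0],[0.0003,0,-0.0002,0,0,0],[0.0003,0,-0.0002,0,0,0],[0.0003,0,-0.0002,0,0,0],[0,0,0,0,0,0]]' && python3 g.py && python3 -m handwheel '[[0.0003,0,-0.0002,0,0,0],[0.0003,0,-0.0002,0,0,0],[0.0003,0,-0.0002,0,0,0],[0.0003,0,-0.0002,0,0,0],[0.0003,0,-0.0002,0,0,0],[0.0003,0,-0.0002,0,0,0],[0.0003,0,-0.0002,0,0,0],[0,0,0,0,0,0]]'
```

```text
time: 10.5
ee_pos: [0.6083, -0.142, 0.1849]
tcp_rot: [-179.9, -55.0, 7.4]
wrist_force: [-2.7, 0.2, -1.6]
opening: 0.0
time: 11.17
ee_pos: [0.6084, -0.1419, 0.1874]
tcp_rot: [-179.9, -55.0, 7.4]
wrist_force: [-4.4, -1.6, -1.4]
opening: 0.0001
time: 11.83
ee_pos: [0.6084, -0.1419, 0.1899]
tcp_rot: [-179.9, -55.0, 7.4]
wrist_force: [-4.4, -0.2, -2.2]
opening: -0.0003
```

```bash
python3 -m handwheel '[[0.0003,0,-0.0002,0,0,0],[0.0003,0,-0.0002,0,0,0],[0.0003,0,-0.0002,0,0,0],[0.0003,0,-0.0002,0,0,0],[0.0003,0,-0.0002,0,0,0],[0.0003,0,-0.0002,0,0,0],[0.0003,0,-0.0002,0,0,0],[0,0,0,0,0,0]]' && python3 g.py && python3 -m handwheel '[[0.0003,0,-0.0002,0,0,0],[0.0003,0,-0.0002,0,0,0],[0.0003,0,-0.0002,0,0,0],[0.0003,0,-0.0002,0,0,0],[0.0003,0,-0.0002,0,0,0],[0.0003,0,-0.0002,0,0,0],[0.0003,0,-0.0002,0,0,0],[0,0,0,0,0,0]]' && python3 g.py && python3 -m handwheel '[[0.0003,0,-0.0002,0,0,0],[0.0003,0,-0.0002,0,0,0],[0.0003,0,-0.0002,0,0,0],[0.0003,0,-0.0002,0,0,0],[0.0003,0,-0.0002,0,0,0],[0.0003,0,-0.0002,0,0,0],[0.0003,0,-0.0002,0,0,0],[0,0,0,0,0,0]]'
```

```text
time: 12.5
ee_pos: [0.6084, -0.1419, 0.1924]
tcp_rot: [-179.8, -55.0, 7.4]
wrist_force: [-6.9, -1.0, -0.9]
opening: -0.0002
time: 13.17
ee_pos: [0.6084, -0.142, 0.1948]
tcp_rot: [-179.8, -55.0, 7.3]
wrist_force: [-7.0, -0.9, -1.3]
opening: -0.0001
time: 13.83
ee_pos: [0.6084, -0.1419, 0.1968]
tcp_rot: [-179.8, -54.9, 7.3]
wrist_force: [-5.2, -1.8, -4.3]
opening: -0.0003
```

```bash
python3 -m handwheel '[[0,0,0,0,0,0],[0.0003,0,-0.0002,0,0,0],[0.0003,0,-0.0002,0,0,0],[0.0003,0,-0.0002,0,0,0],[0,0,0,0,0,0],[0,0,0,0,0,0],[0,0,0,0,0,0],[0,0,0,0,0,0]]'
python3 -c "from workcell import monitor as m;print(m.get_obs())" | head -30
```

```text
time: 14.5
ee_pos: [0.6083, -0.1419, 0.1976]
tcp_rot: [-179.8, -54.9, 7.3]
wrist_force: [-4.8, -1.0, -6.0]
opening: 0.0002
{'time': 14.5, 'q': array([-25.74434192, -32.60920712, -41.98310695,  30.66057976,
        26.69091963, 159.46552173]), 'qd': array([-0.00618778,  0.05770378,  0.04402146, -0.05894496, -0.0004424 ,
        0.0083502 ]), 'joint_efforts': array([ 1.51642989e+00, -2.44659948e+01,  6.17072082e+01, -1.11905560e+01,
        1.90175682e+00, -7.49662839e-03]), 'ee_pos': array([ 0.60833945, -0.14190636,  0.19763663]), 'tcp_rot': array([-179.80022459,  -54.92073831,    7.30140287]), 'wrist_force': array([-4.82266776, -0.99045428, -6.0246831 ]), 'torque': array([-0.39832619,  2.43028886, -0.09793308]), 'opening': 0.00015589416893120486}
```

```bash
python3 -m handwheel '[[0.0003,0,-0.0002,0,0,0],[0.0003,0,-0.0002,0,0,0],[0.0003,0,-0.0002,0,0,0],[0,0,0,0,0,0],[0,0,0,0,0,0],[0,0,0,0,0,0],[0,0,0,0,0,0],[0,0,0,0,0,0]]'
```

```text
time: 15.17
ee_pos: [0.6083, -0.1419, 0.1987]
tcp_rot: [-179.8, -54.9, 7.3]
wrist_force: [-5.1, -1.2, -8.2]
opening: -0.0001
```

The stop is felt at a TCP height of about 0.196. The lift force is now 8.2 N, so the pad carries about 5.7 N. I'll hold, ease off slowly, and then back out.

```bash
python3 -m handwheel '[[0,0,0,0,0,0],[0,0,0,0,0,0],[0,0,0,0,0,0],[-0.0003,0,0.0002,0,0,0],[-0.0003,0,0.0002,0,0,0],[-0.0003,0,0.0002,0,0,0],[-0.0003,0,0.0002,0,0,0],[-0.0003,0,0.0002,0,0,0]]'
python3 -m handwheel '[[-0.0004,0,0.0003,0,0,0],[-0.0004,0,0.0003,0,0,0],[-0.0008,0,0.0006,0,0,0],[-0.0016,0,0.0011,0,0,0],[-0.0025,0,0.0017,0,0,0],[-0.0025,0,0.0017,0,0,0],[-0.0016,0,0.0011,0,0,0],[0,0,0,0,0,0]]'
python3 -m handwheel '[[-0.0017,0,-0.0025,0,0,0],[-0.0034,0,-0.0049,0,0,0],[-0.0046,0,-0.0066,0,0,0],[-0.0046,0,-0.0066,0,0,0],[-0.0046,0,-0.0066,0,0,0],[-0.0046,0,-0.0066,0,0,0],[-0.0034,0,-0.0049,0,-2,0],[0,0,0,0,-3,0]]'
python3 - <<'E'
from h import *
o=monitor.get_obs(); print(o['time'],o['ee_pos'],o['tcp_rot'],o['wrist_force'],o['q'].round(1))
c=cams.camera('side'); P=pts(c); hsv=cv2.cvtColor(c['img'],cv2.COLOR_RGB2HSV); m=cv2.inRange(hsv,(108,130,50),(125,255,255)); m[:,:265]=0;m[300:]=0;m[:,330:]=0
q=P[m>0];q=q[q[:,2]>.1]; print('bar',np.percentile(q[:,2],[5,50,95]).round(4))
plan([.425,.018,.14],tool(55,7.4),16)
E
```

```text
time: 15.83
ee_pos: [0.6086, -0.1419, 0.1982]
tcp_rot: [-179.9, -55.0, 7.4]
wrist_force: [-12.1, -1.2, -2.6]
opening: 0.0
time: 16.5
ee_pos: [0.6088, -0.1418, 0.1861]
tcp_rot: [-179.9, -55.0, 7.4]
wrist_force: [-0.1, -0.6, 0.9]
opening: 0.0
time: 17.17
ee_pos: [0.5597, -0.1484, 0.1851]
tcp_rot: [-179.8, -49.9, 7.3]
wrist_force: [0.3, 0.4, -0.3]
opening: 0.0004
17.1667 [ 0.5597377  -0.14842589  0.18513681] [-179.84154639  -49.89022469    7.27828399] [ 0.30498608  0.37107004 -0.30326352] [-28.5 -35.7 -41.5  40.4  26.7 155.1]
bar [0.2306 0.2364 0.2398]
turn/row [ 0.001 -0.928  0.003]
[-0.0069, -0.0114, -0.0035]
[-0.0069, -0.0114, -0.0034]
[-0.007, -0.0114, -0.0033]
[-0.007, -0.0114, -0.0032]
[-0.0071, -0.0114, -0.003]
[-0.0071, -0.0114, -0.0029]
[-0.0072, -0.0114, -0.0028]
[-0.0072, -0.0114, -0.0027]
[-0.0073, -0.0114, -0.0026]
[-0.0073, -0.0114, -0.0025]
[-0.0074, -0.0114, -0.0023]
[-0.0074, -0.0114, -0.0022]
[-0.0074, -0.0114, -0.0021]
[-0.0075, -0.0114, -0.002]
[-0.0075, -0.0114, -0.0019]
[-0.0075, -0.0114, -0.0017]
```

Run:
```python
from h import *
A=np.array([.46,-.07,.20])
plan(A,tool(48,7.4),8); plan([.415,.017,.10],tool(55,7.4),8,A,tool(48,7.4))
```

```text
turn/row [ 0.002 -0.982  0.007]
[-0.0061, -0.0114, -0.0096]
[-0.0063, -0.0114, -0.0095]
[-0.0065, -0.0114, -0.0094]
[-0.0066, -0.0114, -0.0093]
[-0.0068, -0.0114, -0.0091]
[-0.0069, -0.0114, -0.009]
[-0.0071, -0.0114, -0.0089]
[-0.0073, -0.0114, -0.0088]
turn/row [-0.    -0.875  0.   ]
[-0.0115, -0.0115, 0.0065]
[-0.0114, -0.0115, 0.0067]
[-0.0113, -0.0115, 0.0068]
[-0.0112, -0.0115, 0.007]
[-0.0111, -0.0115, 0.0072]
[-0.0109, -0.0115, 0.0073]
[-0.0108, -0.0115, 0.0075]
[-0.0107, -0.0115, 0.0077]
```

```bash
python3 -m handwheel '[[-0.0061,-0.0114,-0.0096,0,-0.98,0],[-0.0063,-0.0114,-0.0095,0,-0.98,0],[-0.0065,-0.0114,-0.0094,0,-0.98,0],[-0.0066,-0.0114,-0.0093,0,-0.98,0],[-0.0068,-0.0114,-0.0091,0,-0.98,0],[-0.0069,-0.0114,-0.009,0,-0.98,0],[-0.0071,-0.0114,-0.0089,0,-0.98,0],[-0.0073,-0.0114,-0.0088,0,-0.98,0]]'
python3 - <<'E'
from h import *
o=monitor.get_obs(); print(o['time'],o['ee_pos'],o['wrist_force'],o['q'].round(1))
plan([.415,.017,.10],tool(55,7.4),8)
E
```

```text
time: 17.88
ee_pos: [0.4655, -0.0722, 0.1969]
tcp_rot: [-179.5, -41.6, 7.3]
wrist_force: [0.6, -0.2, -0.1]
opening: -0.0001
17.8833 [ 0.46545768 -0.07216155  0.19693908] [ 0.59824821 -0.15766823 -0.12323591] [-20.7 -48.5 -41.5  59.2  18.6 158.3]
turn/row [-0.055 -0.824 -0.007]
[-0.0117, -0.0118, 0.006]
[-0.0116, -0.0118, 0.0061]
[-0.0115, -0.0118, 0.0063]
[-0.0114, -0.0118, 0.0064]
[-0.0113, -0.0118, 0.0066]
[-0.0112, -0.0118, 0.0067]
[-0.0111, -0.0118, 0.0069]
[-0.011, -0.0119, 0.007]
```

Run:
```python
from h import *
plan([.41,.017,.10],tool(75,7.4),8)
```

```text
turn/row [-5.600e-02 -3.324e+00  2.000e-03]
[-0.0121, -0.0119, 0.0055]
[-0.0118, -0.0119, 0.0062]
[-0.0114, -0.0119, 0.0069]
[-0.011, -0.0119, 0.0075]
[-0.0105, -0.0119, 0.0081]
[-0.01, -0.0119, 0.0087]
[-0.0095, -0.0119, 0.0093]
[-0.009, -0.0119, 0.0098]
```

```bash
python3 -m handwheel '[[-0.0121,-0.0119,0.0055,-0.06,-3.3,0],[-0.0118,-0.0119,0.0062,-0.06,-3.3,0],[-0.0114,-0.0119,0.0069,-0.06,-3.3,0],[-0.011,-0.0119,0.0075,-0.06,-3.3,0],[-0.0105,-0.0119,0.0081,-0.06,-3.3,0],[-0.01,-0.0119,0.0087,-0.06,-3.3,0],[-0.0095,-0.0119,0.0093,-0.06,-3.3,0],[-0.009,-0.0119,0.0098,-0.06,-3.3,0]]'
python3 - <<'E'
from h import *
o=monitor.get_obs(); print(o['time'],o['ee_pos'],o['wrist_force'],o['q'].round(1))
plan([.415,.0165,.0],tool(75,7.4),8)
E
```

```text
time: 18.55
ee_pos: [0.4114, 0.0168, 0.1018]
tcp_rot: [179.8, -15.4, 7.4]
wrist_force: [0.3, -0.3, -0.0]
opening: 0.0002
18.55 [0.41140889 0.01675587 0.101753  ] [ 0.34926097 -0.34455692 -0.03133901] [  1.2 -32.6 -34.4  72.9   1.5 174. ]
turn/row [ 0.018 -0.044  0.004]
[-0.0029, 0.0001, 0.0124]
[-0.0029, 0.0001, 0.0124]
[-0.0029, 0.0001, 0.0124]
[-0.0029, 0.0001, 0.0124]
[-0.0029, 0.0001, 0.0124]
[-0.0029, 0.0001, 0.0124]
[-0.0029, 0.0001, 0.0124]
[-0.0029, 0.0001, 0.0124]
```

```bash
python3 -m handwheel '[[-0.0029,0,0.0124,0,0,0],[-0.0029,0,0.0124,0,0,0],[-0.0029,0,0.0124,0,0,0],[-0.0029,0,0.0124,0,0,0],[-0.0029,0,0.0124,0,0,0],[-0.0029,0,0.0124,0,0,0],[-0.0029,0,0.0124,0,0,0],[-0.0029,0,0.0124,0,0,0]]'
python3 - <<'E'
from h import *
o=monitor.get_obs(); print(o['time'],o['ee_pos'],o['tcp_rot'],o['wrist_force'],o['q'].round(1))
Rt=R.from_euler('xyz',o['tcp_rot'],degrees=True)
c=cams.camera('wrist'); T=np.array(c['tool_from_camera']);P=pts(c); W=Rt.apply(P.reshape(-1,3)@T[:3,:3].T+T[:3,3]).reshape(P.shape)+o['ee_pos']
m=cv2.inRange(cv2.cvtColor(c['img'],cv2.COLOR_RGB2HSV),(4,150,70),(15,255,255))
q=W[(m>0)&(W[...,2]>0.03)&(W[...,2]<.06)&(np.abs(W[...,1])<.12)&(W[...,0]<.5)]; print(len(q),np.percentile(q,[1,50,99],axis=0).round(4),np.polyfit(q[:,1],q[:,0],1))
cv2.imwrite('pics/w4.png',c['img'][...,::-1])
E
```

```text
time: 19.22
ee_pos: [0.4157, 0.0159, -0.0009]
tcp_rot: [179.9, -15.5, 7.4]
wrist_force: [0.1, 1.0, -0.3]
opening: -0.0004
19.2167 [ 0.41566852  0.01593815 -0.00087044] [179.87182084 -15.52698207   7.41484861] [ 0.11978107  1.0125288  -0.34683891] [  1.  -30.9 -44.8  60.6   1.6 173.9]
5125 [[ 0.4439 -0.1183  0.0413]
 [ 0.4528  0.0104  0.0462]
 [ 0.4624  0.0731  0.0477]] [-0.03447022  0.4530559 ]
```

View pics/w4.png

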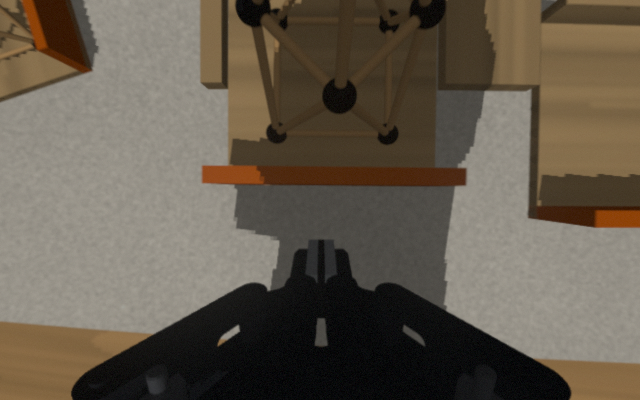

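The wall runs from u=202 to 466 with its middle at 334, and the fingers are at u=321. They need to go about 5 mm right. I'll ease the tilt down as the tool goes forward.

```bash
cat >> h.py <<'E'
O=np.array([.6154,-.0485,0]); F=np.array([.9917,.1288,0]); Lf=np.array([-.1288,.9917,0]); Z=np.array([0,0,1.])
def tcp(xb,t,yb=.086,zc=.024):
    t=np.radians(t); n=F*np.sin(t)+Z*np.cos(t); a=F*np.cos(t)-Z*np.sin(t)
    return O+F*xb+Lf*yb+Z*zc-.012*n+.022*a
E
python3 - <<'E'
from h import *
o=monitor.get_obs()
for t in (75,): print('corner xb now',(o['ee_pos']-tcp(0,74.5))@F, 'yb', (o['ee_pos']-O)@Lf)
seq=[(-.178,65),(-.13,60),(-.09,55)]
p0=R0=None
for xb,t in seq:
    plan(tcp(xb,t),tool(t,7.4),8,p0,R0); p0,R0=tcp(xb,t),tool(t,7.4)
E
```

```text
corner xb now -0.18546042463756526 yb 0.0897679548240744
turn/row [0.013 1.209 0.002]
[0.0015, 0.0005, 0.0001]
[0.0015, 0.0005, 0.0001]
[0.0015, 0.0005, 0.0001]
[0.0015, 0.0005, 0.0002]
[0.0015, 0.0005, 0.0002]
[0.0015, 0.0005, 0.0002]
[0.0015, 0.0005, 0.0003]
[0.0014, 0.0005, 0.0003]
turn/row [-0.     0.625 -0.   ]
[0.0057, -0.0, 0.0027]
[0.0057, -0.0, 0.0027]
[0.0056, -0.0, 0.0028]
[0.0056, -0.0, 0.0028]
[0.0056, -0.0, 0.0029]
[0.0055, -0.0, 0.003]
[0.0055, -0.0, 0.003]
[0.0055, -0.0, 0.0031]
turn/row [-0.     0.625  0.   ]
[0.0046, -0.0, 0.0026]
[0.0045, -0.0, 0.0027]
[0.0045, -0.0, 0.0027]
[0.0045, -0.0, 0.0028]
[0.0045, -0.0, 0.0028]
[0.0044, -0.0, 0.0029]
[0.0044, -0.0, 0.0029]
[0.0044, -0.0, 0.003]
```

```bash
python3 -m handwheel '[[0.0015,0.0006,0.0001,0,1.2,0],[0.0015,0.0006,0.0001,0,1.2,0],[0.0015,0.0006,0.0001,0,1.2,0],[0.0015,0.0006,0.0002,0,1.2,0],[0.0015,0.0006,0.0002,0,1.2,0],[0.0015,0.0006,0.0002,0,1.2,0],[0.0015,0.0006,0.0003,0,1.2,0],[0.0014,0.0006,0.0003,0,1.2,0]]'
python3 -m handwheel '[[0.0057,0,0.0027,0,0.62,0],[0.0057,0,0.0027,0,0.62,0],[0.0056,0,0.0028,0,0.62,0],[0.0056,0,0.0028,0,0.62,0],[0.0056,0,0.0029,0,0.62,0],[0.0055,0,0.003,0,0.62,0],[0.0055,0,0.003,0,0.62,0],[0.0055,0,0.0031,0,0.62,0]]'
python3 - <<'E'
from h import *
o=monitor.get_obs(); print(o['time'],o['ee_pos'],o['tcp_rot'],o['wrist_force'],o['q'].round(1))
E
```

```text
time: 19.93
ee_pos: [0.4281, 0.0132, 0.0029]
tcp_rot: [179.8, -25.1, 7.5]
wrist_force: [-0.6, 0.2, -1.1]
opening: 0.0001
time: 20.6
ee_pos: [0.4784, 0.0198, 0.0027]
tcp_rot: [179.8, -30.0, 7.5]
wrist_force: [-5.4, -0.0, 4.4]
opening: -0.0
20.6 [0.47836941 0.01981959 0.0026509 ] [179.81483153 -29.96144411   7.51102646] [-5.38580107 -0.03929776  4.41942035] [  0.2 -37.1 -52.6  44.7   3.5 173.6]
```

```bash
python3 -m handwheel '[[0.0046,0,0.0026,0,0.62,0],[0.0045,0,0.0027,0,0.62,0],[0.0045,0,0.0027,0,0.62,0],[0.0045,0,0.0028,0,0.62,0],[0.0045,0,0.0028,0,0.62,0],[0.0044,0,0.0029,0,0.62,0],[0.0044,0,0.0029,0,0.62,0],[0.0044,0,0.003,0,0.62,0]]'
python3 - <<'E'
from h import *
o=monitor.get_obs(); print(o['time'],o['wrist_force'],o['q'].round(1))
Rt=R.from_euler('xyz',o['tcp_rot'],degrees=True); t=o['tcp_rot'][1]+90; print('t',t,'corner xb',(o['ee_pos']-tcp(0,t))@F)
c=cams.camera('wrist'); cv2.imwrite('pics/w5.png',c['img'][...,::-1])
p0=R0=None
for xb,t in ((-.055,50),(-.025,47)):
    plan(tcp(xb,t),tool(t,7.4),8,p0,R0); p0,R0=tcp(xb,t),tool(t,7.4)
E
```

```text
time: 21.27
ee_pos: [0.5203, 0.0253, 0.0028]
tcp_rot: [179.8, -34.9, 7.5]
wrist_force: [-4.9, 0.5, 5.4]
opening: -0.0005
21.2667 [-4.93168249  0.52428732  5.3548342 ] [  0.6 -34.2 -53.5  36.    3.8 174.3]
t 55.054910973187965 corner xb -0.0876205037252756
turn/row [0.014 0.626 0.014]
[0.0033, -0.0001, 0.0028]
[0.0033, -0.0001, 0.0028]
[0.0032, -0.0001, 0.0029]
[0.0032, -0.0001, 0.0029]
[0.0032, -0.0001, 0.0029]
[0.0031, -0.0001, 0.003]
[0.0031, -0.0001, 0.003]
[0.0031, -0.0001, 0.003]
turn/row [0.    0.375 0.   ]
[0.003, -0.0, 0.0025]
[0.003, -0.0, 0.0025]
[0.003, -0.0, 0.0025]
[0.003, -0.0, 0.0025]
[0.003, -0.0, 0.0026]
[0.0029, -0.0, 0.0026]
[0.0029, -0.0, 0.0026]
[0.0029, -0.0, 0.0026]
```

View pics/w5.png

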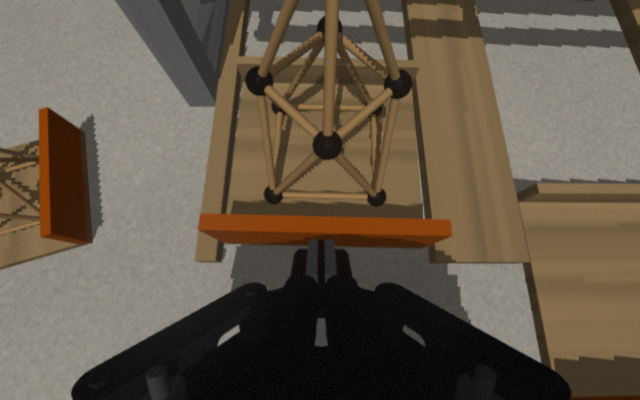

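The wrist view shows the tray in its lane between the rails, with the wall middle at u=325 and the fingers at u=321. I'll continue the push.

```bash
python3 -m handwheel '[[0.0033,0,0.0028,0,0.62,0],[0.0033,0,0.0028,0,0.62,0],[0.0032,0,0.0029,0,0.62,0],[0.0032,0,0.0029,0,0.62,0],[0.0032,0,0.0029,0,0.62,0],[0.0031,0,0.003,0,0.62,0],[0.0031,0,0.003,0,0.62,0],[0.0031,0,0.003,0,0.62,0]]'
python3 -m handwheel '[[0.003,0,0.0025,0,0.37,0],[0.003,0,0.0025,0,0.37,0],[0.003,0,0.0025,0,0.37,0],[0.003,0,0.0025,0,0.37,0],[0.003,0,0.0026,0,0.37,0],[0.002,0,0.0017,0,0.37,0],[0.0015,0,0.0012,0,0.37,0],[0.001,0,0.0008,0,0.37,0]]'
python3 - <<'E'
from h import *
o=monitor.get_obs(); print(o['time'],o['wrist_force'],o['q'].round(1))
t=o['tcp_rot'][1]+90; print('t',t,'corner xb',(o['ee_pos']-tcp(0,t))@F)
E
```

```text
time: 21.98
ee_pos: [0.5541, 0.0296, -0.0006]
tcp_rot: [179.8, -39.9, 7.6]
wrist_force: [-5.0, -0.9, 4.0]
opening: -0.0001
time: 22.65
ee_pos: [0.579, 0.0329, -0.0004]
tcp_rot: [179.8, -42.8, 7.6]
wrist_force: [-3.8, -0.2, 0.8]
opening: 0.0002
22.65 [-3.76941368 -0.20692363  0.84602436] [  1.1 -29.1 -55.5  20.9   4.2 175.2]
t 47.17294390887418 corner xb -0.031773902835976926
```

```bash
python3 -m handwheel '[[0.0011,0,0.001,0,0,0],[0.0011,0,0.001,0,0,0],[0.0011,0,0.001,0,0,0],[0.0011,0,0.001,0,0,0],[0.0011,0,0.001,0,0,0],[0.0011,0,0.001,0,0,0],[0.0011,0,0.001,0,0,0],[0.0011,0,0.001,0,0,0]]'
python3 -m handwheel '[[0.0007,0,0.0007,0,0,0],[0.0007,0,0.0007,0,0,0],[0.0007,0,0.0007,0,0,0],[0.0007,0,0.0007,0,0,0],[0,0,0,0,0,0],[0,0,0,0,0,0],[0,0,0,0,0,0],[0,0,0,0,0,0]]'
```

```text
time: 23.32
ee_pos: [0.5909, 0.0344, 0.0]
tcp_rot: [179.8, -42.8, 7.6]
wrist_force: [-1.1, -0.4, -1.2]
opening: -0.0002
time: 23.98
ee_pos: [0.5949, 0.0349, 0.0002]
tcp_rot: [179.8, -42.9, 7.6]
wrist_force: [0.0, 0.9, -0.1]
opening: -0.0001
```

```bash
python3 -m handwheel '[[0.0004,0,0.0003,0,0,0],[0.0004,0,0.0003,0,0,0],[0.0004,0,0.0003,0,0,0],[0.0004,0,0.0003,0,0,0],[0.0004,0,0.0003,0,0,0],[0.0004,0,0.0003,0,0,0],[0.0004,0,0.0003,0,0,0],[0.0004,0,0.0003,0,0,0]]'
python3 -c "
from workcell import monitor as m;import sys;sys.exit(abs(m.get_obs()['wrist_force'][0])>6)" && python3 -m handwheel '[[0.0004,0,0.0003,0,0,0],[0.0004,0,0.0003,0,0,0],[0.0004,0,0.0003,0,0,0],[0.0004,0,0.0003,0,0,0],[0.0004,0,0.0003,0,0,0],[0.0004,0,0.0003,0,0,0],[0.0004,0,0.0003,0,0,0],[0.0004,0,0.0003,0,0,0]]'
```

```text
time: 24.65
ee_pos: [0.5986, 0.0354, 0.0001]
tcp_rot: [179.8, -42.8, 7.6]
wrist_force: [-3.2, -0.6, 0.3]
opening: 0.0False
```

```bash
python3 -m handwheel '[[0.0004,0,0.0003,0,0,0],[0.0004,0,0.0003,0,0,0],[0.0004,0,0.0003,0,0,0],[0.0004,0,0.0003,0,0,0],[0.0004,0,0.0003,0,0,0],[0.0004,0,0.0003,0,0,0],[0.0004,0,0.0003,0,0,0],[0.0004,0,0.0003,0,0,0]]'
```

```text
time: 25.32
ee_pos: [0.6024, 0.0359, 0.0004]
tcp_rot: [179.8, -42.8, 7.6]
wrist_force: [-2.2, -1.7, -1.8]
opening: -0.0
```

```bash
python3 -m handwheel '[[0.0003,0,0.0002,0,0,0],[0.0003,0,0.0002,0,0,0],[0.0003,0,0.0002,0,0,0],[0.0003,0,0.0002,0,0,0],[0.0003,0,0.0002,0,0,0],[0.0003,0,0.0002,0,0,0],[0,0,0,0,0,0],[0,0,0,0,0,0]]'
```

```text
time: 25.98
ee_pos: [0.6045, 0.0361, 0.0009]
tcp_rot: [179.8, -42.8, 7.6]
wrist_force: [-4.8, -2.0, -2.1]
opening: 0.0002
```

```bash
python3 -m handwheel '[[0.0003,0,0.0002,0,0,0],[0.0003,0,0.0002,0,0,0],[0.0003,0,0.0002,0,0,0],[0.0003,0,0.0002,0,0,0],[0.0003,0,0.0002,0,0,0],[0.0003,0,0.0002,0,0,0],[0,0,0,0,0,0],[0,0,0,0,0,0]]'
python3 - <<'E'
from h import *
o=monitor.get_obs(); t=o['tcp_rot'][1]+90; print('t',t,'corner xb',(o['ee_pos']-tcp(0,t))@F)
Rt=R.from_euler('xyz',o['tcp_rot'],degrees=True)
c=cams.camera('top'); im=c['img'][90:230,270:430,::-1]; a=cv2.resize(im,None,fx=4,fy=4,interpolation=cv2.INTER_CUBIC); cv2.imwrite('pics/t2.png',a)
P=pts(c);hsv=cv2.cvtColor(c['img'],cv2.COLOR_RGB2HSV)
m=cv2.inRange(hsv,(5,150,80),(15,255,255))>0
for nm,s in (('L',(P[...,1]>-.06)&(P[...,1]<.14)),('R',(P[...,1]<-.08)&(P[...,1]>-.25))):
    q=P[m&s&(P[...,0]>.4)&(P[...,0]<.66)&(P[...,2]>.03)&(P[...,2]<.06)]-O; print(nm,len(q),'xb',np.median(q@F).round(4),'yb',np.percentile(q@Lf,[3,97]).round(3))
E
```

```text
time: 26.65
ee_pos: [0.6063, 0.0362, 0.0007]
tcp_rot: [179.8, -42.7, 7.5]
wrist_force: [-6.6, -3.4, -1.0]
opening: 0.0002
t 47.258615552369065 corner xb -0.0042783603421140326
L 1 xb -0.0056 yb [0.068 0.068]
R 76 xb -0.1736 yb [-0.145 -0.039]
```

View pics/t2.png

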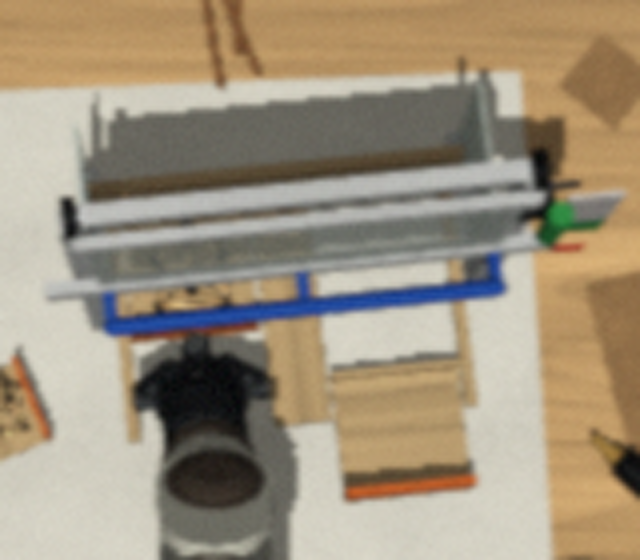

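The force has built from 2.8 to 7.4 N over the last 4 mm, at about the expected place, so this looks like the sprung bumper. I'll back off gently and check the tray from in front.

```bash
python3 -m handwheel '[[0.0004,0,0.0004,0,0,0],[0.0004,0,0.0004,0,0,0],[0,0,0,0,0,0],[0,0,0,0,0,0],[-0.0007,0,-0.0007,0,0,0],[-0.0007,0,-0.0007,0,0,0],[-0.0007,0,-0.0007,0,0,0],[-0.0015,0,-0.0014,0,0,0]]'
python3 -m handwheel '[[-0.0037,0,-0.0034,0,0,0],[-0.0059,0,-0.0055,0,0,0],[-0.0059,0,-0.0055,0,0,0],[-0.0059,0,-0.0055,0,0,0],[-0.0059,0,-0.0055,0,0,0],[-0.0059,0,-0.0055,0,0,0],[-0.0037,0,-0.0034,0,0,0],[0,0,0,0,0,0]]'
python3 - <<'E'
from h import *
o=monitor.get_obs(); print(o['time'],o['ee_pos'],o['q'].round(1),o['wrist_force'])
Rt=R.from_euler('xyz',o['tcp_rot'],degrees=True)
c=cams.camera('wrist'); T=np.array(c['tool_from_camera']);P=pts(c); W=Rt.apply(P.reshape(-1,3)@T[:3,:3].T+T[:3,3]).reshape(P.shape)+o['ee_pos']
hsv=cv2.cvtColor(c['img'],cv2.COLOR_RGB2HSV)
m=cv2.inRange(hsv,(4,150,60),(15,255,255))>0
q=W[m&(W[...,0]>.55)&(W[...,2]>.008)&(W[...,2]<.042)&(abs(W[...,1]-.03)<.08)]-O
print('wall face xb',len(q),np.percentile(q@F,[5,50,95]).round(4),'yb',np.percentile(q@Lf,[2,98]).round(4),'slope',np.polyfit(q@Lf,q@F,1))
b=W[(cv2.inRange(hsv,(105,120,40),(128,255,255))>0)&(W[...,2]>.1)]-O; 
if len(b): print('bar front xb',np.percentile(b@F,[2,50,98]).round(4),'z',np.percentile(b[:,2],[2,98]).round(4))
cv2.imwrite('pics/w6.png',c['img'][...,::-1])
E
```

```text
time: 27.37
ee_pos: [0.6033, 0.0361, 0.002]
tcp_rot: [179.8, -42.9, 7.6]
wrist_force: [0.1, 1.1, 0.1]
opening: 0.0002
time: 28.03
ee_pos: [0.5529, 0.0295, 0.0025]
tcp_rot: [179.8, -42.9, 7.6]
wrist_force: [0.0, 0.9, 0.2]
opening: -0.0
28.0333 [0.55289317 0.02951375 0.00246003] [  0.6 -34.9 -58.4  23.8   4.5 174.9] [0.00095344 0.90473403 0.17388505]
wall face xb 6161 [-0.0085 -0.0075 -0.0066] yb [0.026 0.141] slope [ 0.00371265 -0.00692658]
```

View pics/w6.png

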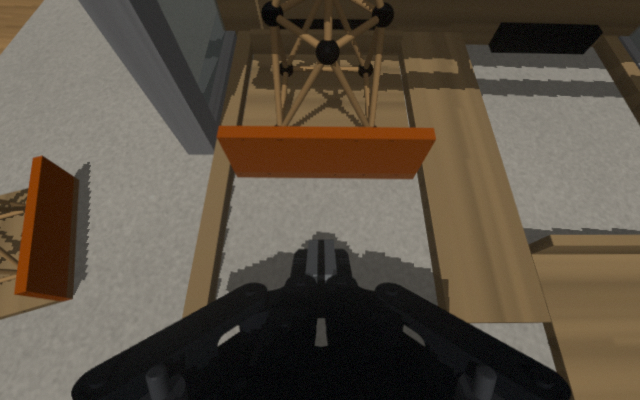

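Run:
```python
from h import *
o=monitor.get_obs(); Rt=R.from_euler('xyz',o['tcp_rot'],degrees=True)
c=cams.camera('wrist'); T=np.array(c['tool_from_camera']);P=pts(c); W=Rt.apply(P.reshape(-1,3)@T[:3,:3].T+T[:3,3]).reshape(P.shape)+o['ee_pos']
for u,v in ((520,38),(545,40),(545,44),(545,48),(570,40),(440,310),(490,310),(500,321),(330,22),(350,23),(310,22),(260,40),(395,40)): print(u,v,((W[v,u]-O)@np.c_[F,Lf,Z]).round(4),c['img'][v,u])
s=cams.camera('side'); P=pts(s); hsv=cv2.cvtColor(s['img'],cv2.COLOR_RGB2HSV); m=cv2.inRange(hsv,(108,130,50),(125,255,255)); m[:,:265]=0;m[300:]=0;m[:,330:]=0
q=P[m>0];q=q[q[:,2]>.1]; print('bar z',np.percentile(q[:,2],[5,50,95]).round(4))
```

```text
520 38 [ 0.1109 -0.0741  0.023 ] [16 12 11]
545 40 [ 0.1107 -0.0956  0.0218] [14 10 12]
545 44 [ 0.11   -0.0975  0.0187] [6 4 3]
545 48 [ 0.1106 -0.1005  0.0146] [ 7 10  6]
570 40 [ 0.1095 -0.115   0.023 ] [9 3 3]
440 310 [-0.0971  0.0461  0.0707] [13 11 12]
490 310 [-0.0928 -0.0035  0.0121] [115  95  66]
500 321 [-0.0983 -0.0077  0.0118] [106  87  60]
330 22 [0.0265 0.0822 0.0891] [101  80  52]
350 23 [0.1185 0.0632 0.0287] [16 13 10]
310 22 [0.0806 0.0935 0.054 ] [61 48 31]
260 40 [0.1073 0.1347 0.0219] [58 48 31]
395 40 [0.1055 0.0278 0.0236] [56 45 30]
bar z [0.2307 0.2368 0.2398]
```

```bash
python3 -c "
from workcell import order;print(order.job_done())"
```

```text
the job is handed in; nothing more can be done
None
```

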